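Start a key-load test on the bench tester

ROBOT

A 7-joint arm with a two-finger parallel gripper is mounted at the origin on the work surface. World frame = base frame: x ahead of the robot, y to its left, z up, the work surface at z = 0. Lengths are in m, angles in degrees, forces in N, time in s.
With the tool pointing down it reaches from about 0.4 to 0.85 m from the base axis. Payload 4.5 kg.
Tool frame: the origin (TCP) lies midway between the tips of the shut fingers; the grasp point (between the pads) lies 19 mm behind it (robot.tcp_to_grasp is the distance from the TCP to the grasp point, in m); z points along the fingers, y is the line along which they close (so a half turn about z gives the same grasp; the last joint's range is limited). The gripper opens to 88 mm and grips with 3 to 60 N. Pads are 18 mm wide; open, the fingers measure 123 mm over their backs; the gripper's body (75 mm by 187 mm) begins 45 mm behind the grasp point.
Start: joints at [-67.792, 39.483, -11.15, 89.685, 9.013, 51.709, -12.324], TCP at [0.217, 0.586, 0.239] pointing down, gripper open.
Joint ranges: [-172.22, 172.22], [-26.19, 119.32], [-84.43, 86.54], [7.71, 146.69], [-57.33, 237.33], [2.42, 119.75], [-152.13, 152.13]. Speed limits (degrees/s): [147.25, 147.25, 180, 180, 180, 180, 180].

INTERFACE

Orientations are given as [roll, pitch, yaw] about the fixed x, y, z axes, in that order (R = Rz(yaw) Ry(pitch) Rx(roll)).
In Python, from cell import robot, grab_frame, get_calibration, nets gives the robot as it stands. The module is installed in compiled form; this text tells all that it offers.
- The arm moves only by the shell command python3 -m pendant 'ROWS' [FORCE]. ROWS is JSON, a list of rows, each a list of 3 entries, a list of its own where there are three numbers: the closure, from 0 (fully open) to 1 (shut), then the shift along the tool's x, y, z in units of 25 mm (1.0 is 25 mm), then the turn, a rotation vector about the tool's x, y, z in units of 5 degrees (1.0 is 5 degrees). In form: [[grip, [dx, dy, dz], [ax, ay, az]], ...]. A call has exactly 5 rows; each row shifts and turns the commanded pose from where the row before left it, along the tool's axes as they then stand; what a row does not reach is not made up. A row lasts 1/12 s, in which the tool goes at most 41.7 mm and 7.16 degrees, less where a joint would pass 70% of its speed; a pose out of reach is approached as far as the arm can. A call is refused whole if a number of a shift passes 1 or a number of a turn 1, either way. A call with a gripper value outside its range is refused whole. The fingers move at their own pace and stop on an object; FORCE is the grip in N (left out, the last holds). Time passes only in rows, so rows that do not move let the fingers close, or fill a call up. It gives the time, the measured TCP pose, the force, the opening and the grip force at its end, in the units of the state.
- robot.sense(): the state, without advancing time (a new reading comes with each control period).
- grab_frame(name): name is "scene" or "top"; returns (picture, depth): 400x640x3 uint8, red, green, blue; 400x640 float32, m along the optical axis (not along the pixel's ray), 0 where there is no reading.
- get_calibration(name): a dict with "intrinsics" (3x3 intrinsics, pixels), "D" ([k1, k2, p1, p2, k3] as OpenCV has them; the pictures are not rectified), "extrinsics" (4x4, takes a point from camera to world coordinates). Camera axes: x right, y down, z forward; pixel columns grow to the right and rows downward; lengths in m; the calibration is good to about 2 mm. A picture is of the moment at which its call begins. get_calibration takes no time and is no camera call.
- robot.hand_in(): hands the job in; it is judged then, once.
Trained networks look in the newest picture that a camera, given by its name, has taken for a name from the list of things; names that differ only in an ending like _2 or _b are one class to them, and where a whole thing is asked for, a point or a joint stands for the part that bears it (a point fixed in the world has none). Each returns a list of dicts, best first, with "conf" (0 to 1); they miss things now and then, are a little off and sometimes report something else, mostly with a low value. They report only what shows in the picture. A call takes as long as a camera call.
- nets.masks_of(name, camera): "mask" (400x640 bool, what is visible of it) and "xy" ([column, row] in pixels, amid what is visible of it).
- nets.pinpoint(name, camera): "xy" ([column, row] in pixels: a listed point, or the origin of a listed thing).
The state is a dict: "time_s": time; "joints": joint angles; "joint_vel": joint speeds; "tau": joint torques, N m; "tcp_pos": TCP position; "eef_rot": TCP orientation; "force": force on the tool from outside, world axes, zero at the start; "torque": the same for the moment, N m; "grip_width": opening from 0.0 (shut) to 1.0 (fully open); "gripper_force": force on a finger pad.
Only numpy, scipy, OpenCV 4.12 (cv2) and the standard library are available. Lean on these libraries where they do the work, as an engineer would, in place of code of your own. Each camera call takes 0.05 s, during which the arm holds its last target. There are 200 camera calls.

TASK

The switch sample is already under the probe of the key-load tester. Start the test: switch the tester on by pressing the raised end of its power rocker, then press the round zero key all the way down and let it come up again, and only then push the mushroom-headed run knob in until it stays in. Use only the fingertips: press no other key, grip or lift nothing, and leave the probe and everything lying about where it is.

Things in the scene. Friction and masses are not known exactly. Their poses are not given: they have to be found in the camera images.
- tester: Ivory benchtop key-load tester, 300 mm wide, 400 deep. Origin on the bench under its centre, x to its back, y to the left of an operator facing it, z up. Its bowed front (x = -200 mm) carries the sloping control panel; behind that a black bed 150 mm high (x = -60 to 140), then a white column 435 mm high, 130 wide. The black crosshead on the column reaches forward to x = 60 mm.
- panel_centre (a point): Centre of the control panel's surface, 108 mm above the bench. x: up the slope (22 degrees), y: operator's left, z: square out of the panel. Controls at (x, y) mm: rocker (0, 100), zero key (30, 38), return key (-30, 38), jog-up key (30, -28), jog-down key (-30, -28), run knob (0, -98). Panel 145 mm up the slope, 300 wide; bezels 3 to 4 mm proud (9 round the knob's stem).
- rocker_press (a point): Point to press: on the face of the power rocker's raised end (down the slope), 19 mm from the pivot, 5 mm from the end. The rocker is a flat grey paddle in a black bezel, 48 mm long up the slope, 28 wide, pivoted at mid-length 10 mm above the panel, its face 3 mm over the pivot. The point moves with it: z square to the paddle, x along it up the slope. Travel: 8 mm.
- rocker (a joint): Power rocker, 0 = off (raised end down the slope), 0.40 rad = on (that end down). A snap action: pressed at the point it needs about 4 N, turns over past 0.20 rad and then stays on by itself. A broad finger that also bears on the other half of the paddle cannot turn it.
- zero_key_top (a point): Centre of the top of the zero key: the only round key, light grey, 24 mm across, top 12 mm above the panel. z axis square out of the panel; moves with the key.
- zero_key (a joint): Travel of the zero key, 0 = up, 0.005 m = all the way down. A spring brings it back; about 1 N to start, 4 N all the way down.
- run_knob_top (a point): Centre of the top of the run knob: black mushroom head, 40 mm across, 11 mm thick on a 20 mm stem, top 32 mm above the panel when out and 24 mm when in. z axis square out of the panel; moves with the knob.
- run_knob (a joint): Travel of the push-pull run knob, 0 = out, 0.008 m = in. A snap action: needs about 4 N, goes over at 0.004 m and then stays in.
- return_key (a joint): Oblong light grey key (22 mm up the slope by 42 mm), top 12 mm above the panel, below the zero key, not to be pressed. 0 = up, 0.005 m = down.
- jog_up (a joint): Square light grey 24 mm key with an arrow up the slope, top 12 mm above the panel, not to be pressed. 0 = up, 0.005 m = down.
- jog_down (a joint): Square light grey 24 mm key with an arrow down the slope, top 12 mm above the panel, not to be pressed. 0 = up, 0.005 m = down.
- probe_tip (a point): Lower tip of the probe under the load cell on the tester's crosshead, over the sample on the bed; not to be touched.
- sample: Switch sample on a green board 44 x 60 x 13 mm, lying on the bed under the probe; origin under its centre. Loose, to be left alone.
- weight: Steel calibration weight, 32 mm across, 40 mm high with a small head, standing on a front part of the bed towards one of the bed's sides; origin under its centre. Loose, to be left alone.
- screwdriver: Black-handled screwdriver, 170 mm long, lying on the bench in front of the tester; origin under the middle of its length, x towards the tip. Loose, to be left alone.
- sample_tray: Grey two-compartment tray with switch samples, 120 x 170 x 30 mm, on the bench; origin under its centre. To be left alone.
- tip_jar: Small jar with a white cap, 48 mm across, 65 mm high, on the bench close to the tester's right-hand side; origin under its centre. Loose, to be left alone.
- calipers: Steel calipers, 210 mm long, 12 mm thick, on the bench; origin under the middle of the beam, x along it to the jaws. Loose, to be left alone.
- mouse: Black computer mouse, 110 x 56 x 34 mm, on the bench in front of the rack computer; origin under its centre. To be left alone.

How it is judged (in metres and radians):
On the way, in this order (a step that is already met when the one before it is completed fails the run):
1. the power rocker is on, the run knob still out (value of joint rocker above 0.33 rad and value of joint run_knob below 0.002 m), for 0.2 s.
2. the zero key is pressed all the way down with the power on and the run knob still out (all of step 1 and value of joint zero_key above 0.004 m), for 0.05 s.
3. the zero key has come up again, the run knob still out (value of joint zero_key below 0.001 m and value of joint run_knob below 0.002 m), for 0.05 s.
4. the run knob is pushed in, with the power on and the zero key up (value of joint run_knob above 0.0065 m and value of joint rocker above 0.33 rad and value of joint zero_key below 0.001 m), for 0.2 s.
At the end, for the whole second after the job is handed in: The power rocker is on (over 0.33 rad), the run knob is in (over 6.5 mm) and stays in, the zero key and the other keys are up (under 1 mm), the probe is within 4 mm and every loose thing within 15 mm of where it was (all of step 4 and value of joint each of return_key, jog_up, jog_down below 0.001 m and distance of each of sample, weight, screwdriver, sample_tray, tip_jar, calipers, mouse from where it was at the start of the episode below 0.015 m and distance of probe_tip from where it was at the start of the episode below 0.004 m); the robot touches nothing.
It fails at once if the zero key or the run knob is pressed with the power off (value of joint rocker below 0.2 rad and (value of joint zero_key above 0.0025 m or value of joint run_knob above 0.004 m)).
It fails at once if the zero key is pressed once the run knob is in (value of joint run_knob above 0.004 m and value of joint zero_key above 0.0025 m).
It fails at once if another key is pressed (over 2 mm) (value of joint any of return_key, jog_up, jog_down above 0.002 m).
It fails at once if the probe is shifted by more than 4 mm (distance of probe_tip from where it was at the start of the episode above 0.004 m).
It fails at once if a loose thing is shifted or lifted by more than 15 mm (distance of any of sample, weight, screwdriver, sample_tray, tip_jar, calipers, mouse from where it was at the start of the episode above 0.015 m).
It also fails if it takes over 42 s, if anything falls off the work surface, if the arm or the gripper's body presses on something with over 40 N, if the wrist force passes 120 N, or if a joint passes its speed limit or range.

## Working session

There is one attempt and no reset: what is moved stays moved. The work goes in short steps, Python scripts to look and compute and a shell command to move; the robot and the scene stay as the last step left them, time stands still between calls to the robot, and variables do not carry over. Pictures are saved under pics/ and viewed, at most 10 in all, crops included, and the job is handed in when it is done.

```bash
mkdir -p pics; cat > h.py <<'E'
import numpy as np, cv2
from cell import robot, grab_frame, get_calibration, nets
from scipy.spatial.transform import Rotation as R
def world(cam,xy,d):
    c=get_calibration(cam);K=np.array(c["intrinsics"]);D=np.array(c["D"]);T=np.array(c["extrinsics"])
    xy=np.atleast_2d(np.array(xy,float))
    n=cv2.undistortPoints(xy.reshape(-1,1,2),K,D).reshape(-1,2)
    p=np.c_[n,np.ones(len(n))]*np.atleast_1d(d)[:,None]
    return p@T[:3,:3].T+T[:3,3]
def dep(d,xy,r=2):
    x,y=np.round(xy).astype(int);w=d[max(0,y-r):y+r+1,max(0,x-r):x+r+1];w=w[w>0]
    return np.median(w) if len(w) else 0
E
cat > look.py <<'E'
from h import *
for cam in ["scene","top"]:
    im,d=grab_frame(cam); cv2.imwrite(f"pics/{cam}0.png",im[:,:,::-1]); np.save(f"{cam}_d.npy",d)
    print(cam,np.round(np.array(get_calibration(cam)["extrinsics"])[:3,3],3))
    for n in ["panel_centre","rocker_press","zero_key_top","run_knob_top","probe_tip","weight","tester","tip_jar"]:
        for q in nets.pinpoint(n,cam)[:2]:
            xy=np.array(q["xy"]); z=dep(d,xy)
            print(n,round(q["conf"],2),xy.round(1),world(cam,xy,z).round(4)[0])
s=robot.sense();print({k:np.round(v,3).tolist() for k,v in s.items()})
E
python3 look.py
```

```text
scene [ 1.123 -0.376  0.926]
panel_centre 0.71 [372.8 159.6] [0.5895 0.1011 0.1068]
rocker_press 0.46 [368.6 134.4] [0.493  0.1495 0.1006]
zero_key_top 0.56 [387.1 149.2] [0.5904 0.1467 0.1294]
zero_key_top 0.51 [461.7 137.6] [0.6696 0.3502 0.1521]
run_knob_top 0.55 [368.4 179.1] [0.6604 0.0362 0.1344]
probe_tip 0.87 [462.2 140.1] [0.6773 0.3459 0.151 ]
weight 0.75 [368.2 180. ] [0.6626 0.0342 0.1343]
weight 0.45 [433.2 189.6] [0.7883 0.1445 0.1726]
tester 0.87 [413.  187.6] [0.7484 0.1166 0.1505]
tip_jar 0.66 [385.8 243.7] [0.8106 0.011  0.0331]
top [ 0.277 -0.121  1.685]
panel_centre 0.67 [247.2 199.3] [0.601  0.0986 0.1088]
rocker_press 0.42 [234.9 225.4] [0.5121 0.1406 0.1149]
zero_key_top 0.54 [231.6 204.5] [0.5807 0.1481 0.132 ]
run_knob_top 0.59 [264.5 178.6] [0.6629 0.0348 0.1409]
probe_tip 0.98 [190.4 154.8] [0.7537 0.2834 0.1548]
weight 0.57 [226.3 147.1] [0.7681 0.1569 0.1766]
tester 0.75 [224.7 185.1] [0.6442 0.1676 0.1502]
tip_jar 0.73 [270.4 153.2] [0.775  0.0196 0.0626]
tip_jar 0.54 [359.9 170.8] [ 0.7092 -0.3015  0.0124]
{'time_s': 0.9, 'joints': [-67.792, 39.481, -11.148, 89.686, 9.011, 51.709, -12.324], 'joint_vel': [-0.031, -0.028, -0.014, -0.025, -0.05, 0.025, -0.018], 'tau': [-0.0, -52.747, -1.267, -15.375, -0.052, -0.001, 0.0], 'tcp_pos': [0.217, 0.586, 0.239], 'eef_rot': [179.995, -0.0, 159.728], 'force': [-0.413, -0.624, 0.306], 'torque': [0.046, 0.041, -0.001], 'gripper_force': 0.0, 'grip_width': 0.998}
```

```bash
python3 - <<'E'
import cv2
a=cv2.imread("pics/scene0.png")[90:240,310:510];cv2.imwrite("pics/sc.png",cv2.resize(a,(800,600),interpolation=cv2.INTER_CUBIC))
a=cv2.imread("pics/top0.png")[110:260,150:350];cv2.imwrite("pics/tc.png",cv2.resize(a,(800,600),interpolation=cv2.INTER_CUBIC))
E
```

```text
(no output)
```

View pics/sc.png

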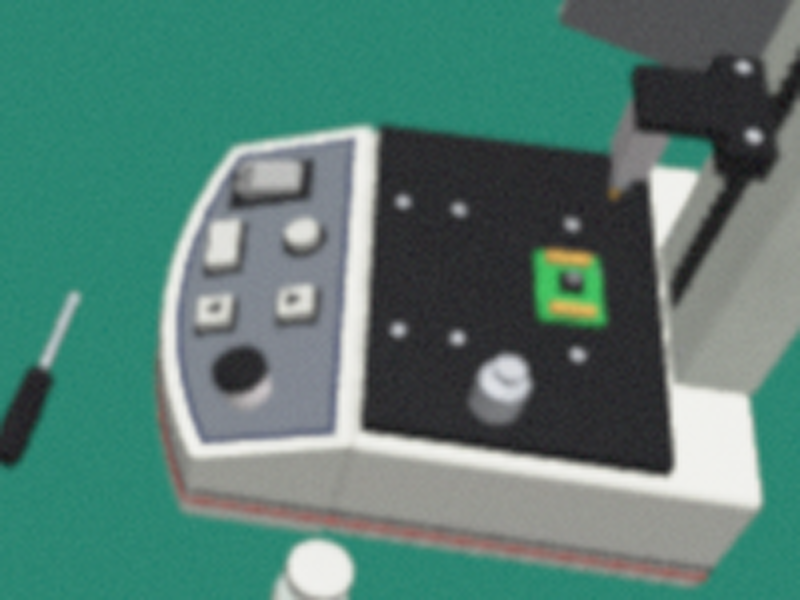

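View pics/tc.png

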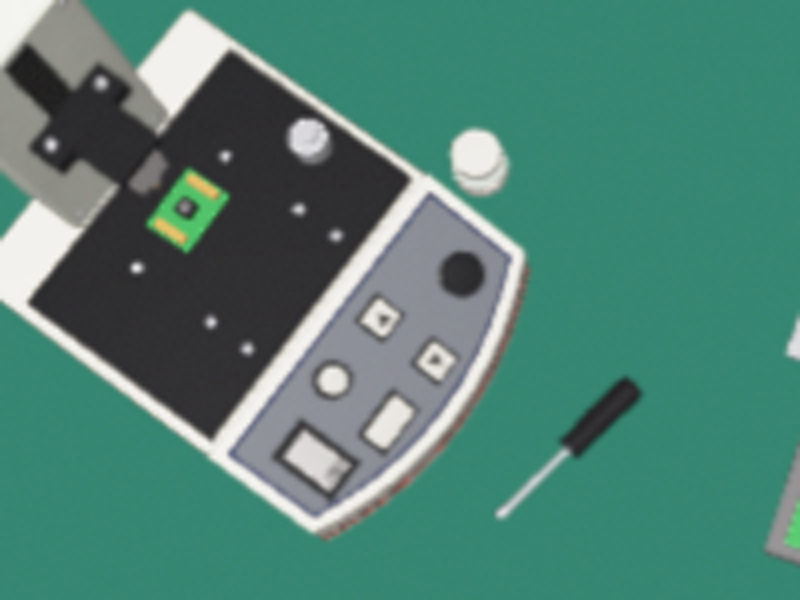

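View pics/top0.png

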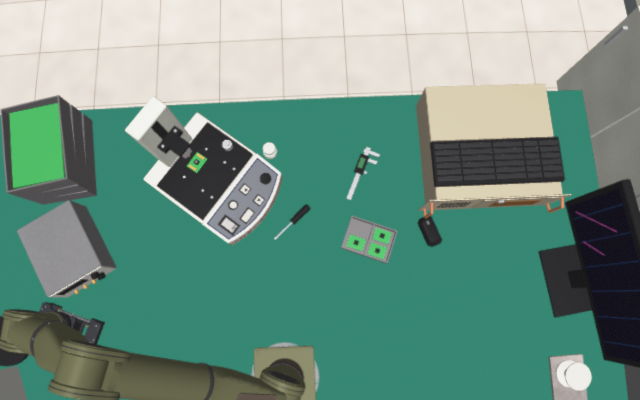

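The crops show the panel clearly: in the top view the rocker is at about (229,225), zero key (233,205), return key (247,215), jog keys (245,190) and (259,200), knob (265.5,178.5). The jar sits close to the tester's right side. Next I fit the panel pose to these points in both views.

```bash
cat > fit.py <<'E'
from h import *
from scipy.optimize import least_squares
M=np.array([[30,38,12],[-30,38,12],[30,-28,12],[-30,-28,12],[0,-98,32]])/1e3
obs={"top":np.array([[333,380],[389,422],[381,318],[436,362],[462,274]])/4.+[150,110],
 "scene":np.array([[303,234],[224,244],[298,300],[216,309],[241,368]])/4.+[310,90]}
def pose(p):
    return R.from_euler("zy",[p[2],-np.deg2rad(22)]), np.array([p[0],p[1],p[3]])
def proj(cam,P):
    c=get_calibration(cam);T=np.linalg.inv(np.array(c["extrinsics"]))
    return cv2.projectPoints(P,cv2.Rodrigues(T[:3,:3])[0],T[:3,3],np.array(c["intrinsics"]),np.array(c["D"]))[0].reshape(-1,2)
def fit(cams):
    def f(p):
        r,t=pose(p);P=r.apply(M)+t
        return np.r_[np.concatenate([(proj(c,P)-obs[c]).ravel() for c in cams]),(p[3]-.108)/.003]
    return least_squares(f,[.6,.1,1.,.108])
E
python3 - <<'E'
from fit import *
for c in (["top"],["scene"],["top","scene"]):
    s=fit(c);print(c,s.x.round(4),np.rad2deg(s.x[2]).round(1),s.fun.round(2))
r,t=pose(s.x);np.save("panel.npy",s.x)
for n,q in dict(rockpiv=[0,100,13],press=[-19*np.cos(.2)-.6,100,10+3+19*np.sin(.2)],zero=[30,38,12],knob=[0,-98,32]).items():
    P=r.apply(np.array(q)/1e3)+t;print(n,P.round(4),[proj(k,P[None]).round(1).tolist() for k in("top","scene")])
print(r.as_matrix().round(3))
E
```

```text
['top'] [0.5966 0.0968 0.8531 0.1083] 48.9 [ 0.25 -0.6   0.33 -0.29  0.04 -0.11  0.4  -0.18 -0.99  1.18  0.09]
['scene'] [0.6102 0.0949 0.8883 0.1098] 50.9 [ 0.45  5.33 -0.2   3.62  0.08  0.91 -0.79 -0.71  0.43 -7.91  0.59]
['top', 'scene'] [0.6017 0.0994 0.8726 0.1012] 50.0 [-0.1  -1.39  0.11 -1.4  -0.68 -1.06 -0.18 -1.45 -2.04 -0.12 -0.2   4.88
 -0.57  3.   -0.95  0.3  -1.51 -1.49 -0.88 -8.75 -2.28]
rockpiv [0.5258 0.1637 0.0845] [[[229.6, 223.0]], [[377.5, 143.2]]]
press [0.513  0.149  0.0834] [[[234.0, 226.5]], [[371.3, 142.4]]]
zero [0.5881 0.1468 0.1086] [[[233.1, 203.6]], [[385.6, 153.4]]]
knob [0.6593 0.0364 0.159 ] [[[263.5, 178.4]], [[369.4, 173.3]]]
[[ 0.596 -0.71  -0.375]
 [ 0.766  0.643  0.   ]
 [ 0.241 -0.287  0.927]]
```

```bash
sed -i 's/"zy"/"ZY"/' fit.py; python3 - <<'E'
from fit import *
for c in (["top"],["scene"],["top","scene"]):
    s=fit(c);print(c,s.x.round(4),np.rad2deg(s.x[2]).round(1),s.fun.round(2))
r,t=pose(s.x);np.save("panel.npy",s.x)
for n,q in dict(rockpiv=[0,100,13],press=[-19*np.cos(.2)-.6,100,10+3+19*np.sin(.2)],zero=[30,38,12],knob=[0,-98,32]).items():
    P=r.apply(np.array(q)/1e3)+t;print(n,P.round(4),[proj(k,P[None]).round(1).tolist() for k in("top","scene")])
print(r.as_matrix().round(3)); print(robot.tcp_to_grasp)
E
```

```text
['top'] [0.5943 0.1012 0.9024 0.108 ] 51.7 [-0.07  0.05  0.    0.22 -0.13 -0.03 -0.   -0.28  0.2   0.04 -0.02]
['scene'] [0.6017 0.1036 0.9136 0.1079] 52.3 [ 0.12 -0.38 -0.02 -0.19 -0.01  0.36 -0.08  0.52 -0.01 -0.32 -0.03]
['top', 'scene'] [0.5975 0.1042 0.9104 0.1042] 52.2 [-0.72 -0.56 -0.61 -0.52 -0.94 -0.69 -0.76 -1.07 -0.75 -0.75 -0.68 -0.49
 -0.71 -0.35 -0.91  0.15 -0.85  0.25 -0.95 -0.67 -1.27]
rockpiv [0.5156 0.1617 0.1162] [[[228.6, 224.6]], [[376.6, 134.2]]]
press [0.5038 0.1465 0.1125] [[[233.3, 228.0]], [[370.2, 134.2]]]
zero [0.5818 0.1459 0.1265] [[[232.5, 204.4]], [[385.1, 148.0]]]
knob [0.6676 0.0346 0.1338] [[[264.8, 177.8]], [[369.3, 181.3]]]
[[ 0.569 -0.79  -0.23 ]
 [ 0.732  0.613 -0.296]
 [ 0.375  0.     0.927]]
0.0187
```

```bash
sed -i 's/\[150,110\]/[149.625,109.625]/; s/\[310,90\]/[309.625,89.625]/; s#/.003#/.0003#' fit.py; cat > tgt.py <<'E'
from fit import *
def targets(p):
    r,t=pose(p);return {n:r.apply(np.array(q)/1e3)+t for n,q in dict(press=[-19*np.cos(.2)-.6,100,10+3+19*np.sin(.2)],zero=[30,38,12],knob=[0,-98,32]).items()}
E
python3 - <<'E'
from tgt import *
for c in (["top"],["scene"],["top","scene"]):
    s=fit(c);print(c,s.x.round(4),np.rad2deg(s.x[2]).round(1),s.fun.round(2))
np.save("panel.npy",s.x)
print({k:v.round(4) for k,v in targets(s.x).items()})
# reference check vs. bed corner height using depth around the bed + panel plane
d=np.load("top_d.npy");r,t=pose(s.x)
for q in [[55,0,0],[0,5,0],[-55,5,0],[0,-60,0]]:
    P=r.apply(np.array(q)/1e3)+t;xy=proj("top",P[None])[0];print(q,P.round(4),world("top",xy,dep(d,xy,1))[0].round(4))
E
```

```text
['top'] [0.5956 0.1025 0.9024 0.108 ] 51.7 [-0.07  0.05  0.    0.22 -0.13 -0.03  0.   -0.28  0.19  0.04 -0.  ]
['scene'] [0.6    0.1034 0.9142 0.108 ] 52.4 [ 0.11 -0.37 -0.02 -0.16 -0.02  0.35 -0.07  0.52 -0.01 -0.35 -0.  ]
['top', 'scene'] [0.5979 0.1033 0.9102 0.1079] 52.2 [-0.28 -0.53 -0.14 -0.45 -0.47 -0.69 -0.26 -1.03 -0.23 -0.76 -0.27 -0.78
 -0.36 -0.62 -0.51 -0.11 -0.52  0.01 -0.6  -0.9  -0.21]
{'press': array([0.5042, 0.1456, 0.1163]), 'zero': array([0.5822, 0.145 , 0.1303]), 'knob': array([0.668 , 0.0337, 0.1376])}
[55, 0, 0] [0.6292 0.1436 0.1285] [0.6289 0.1433 0.1301]
[0, 5, 0] [0.594  0.1064 0.1079] [0.5935 0.106  0.1106]
[-55, 5, 0] [0.5627 0.0661 0.0873] [0.562  0.0657 0.0912]
[0, -60, 0] [0.6453 0.0665 0.1079] [0.6444 0.066  0.1119]
```

```bash
cat > to.py <<'E'
# usage: to.py target height_above_surface_mm [dx_slope dy mm]: remaining move in tool axes, units of 25 mm / 5 deg
import sys
from tgt import *
p=np.load("panel.npy");r,t=pose(p);n=r.as_matrix()
a=[float(v) for v in sys.argv[2:]]+[0,0]
P=targets(p)[sys.argv[1]]+r.apply(np.array([a[1],a[2],a[0]])/1e3)
y=-n[:,1];z=-n[:,2];Rt=R.from_matrix(np.c_[np.cross(y,z),y,z])
s=robot.sense();Rc=R.from_euler("xyz",s["eef_rot"],degrees=True)
print("t",round(s["time_s"],2),"tcp",np.round(s["tcp_pos"],4),"F",np.round(s["force"],1),"w",round(s["grip_width"],2),"q",np.round(s["joints"],0))
print("now shift",(Rc.inv().apply(P-s["tcp_pos"])/.025).round(2),"turn",(np.rad2deg((Rc.inv()*Rt).as_rotvec())/5).round(2),"| shift in final frame",(Rt.inv().apply(P-s["tcp_pos"])/.025).round(2))
E
python3 -m pendant '[[1,[-0.4,-1,0],[0,0,0]],[1,[-0.4,-1,0],[0,0,0]],[1,[-0.4,-1,0],[0,0,0]],[1,[-0.4,-1,0],[0,0,0]],[1,[-0.4,-1,0],[0,0,0]]]' 20
python3 -m pendant '[[1,[-1,-1,-0.2],[0,0,0]],[1,[-1,-1,-0.2],[0,0,0]],[1,[-1,-1,-0.2],[0,0,0]],[1,[-1,-1,-0.2],[0,0,0]],[1,[-1,-1,-0.2],[0,0,0]]]'
python3 -m pendant '[[1,[0,0,0],[0,0,1]],[1,[0,0,0],[0,0,1]],[1,[0,0,0],[0,0,1]],[1,[0,0,0],[0,0,1]],[1,[0,0,0],[0,0,1]]]'
python3 to.py press 60
```

```text
time_s: 1.32
tcp_pos: [0.2201, 0.4505, 0.2389]
eef_rot: [180.0, 0.0, 159.7]
force: [-0.2, -0.4, 0.3]
grip_width: 0.649
gripper_force: 0.0
time_s: 1.73
tcp_pos: [0.2946, 0.2898, 0.2641]
eef_rot: [180.0, 0.0, 159.8]
force: [0.5, 0.6, 0.2]
grip_width: 0.272
gripper_force: 0.0
time_s: 2.15
tcp_pos: [0.2943, 0.2912, 0.264]
eef_rot: [180.0, -0.0, 134.5]
force: [-0.5, 0.1, -0.8]
grip_width: 0.008
gripper_force: 0.0
t 2.15 tcp [0.2943 0.2912 0.264 ] F [-0.5  0.1 -0.8] w 0.01 q [-46.  22.  -7. 122.   4.  36. -11.]
now shift [-10.16   1.02   3.68] turn [-3.15  3.6  16.24] | shift in final frame [-1.7  10.2   3.28]
```

```bash

python3 -m pendant '[[1,[0,0,0],[0,0,1]],[1,[0,0,0],[0,0,1]],[1,[0,0,0],[0,0,1]],[1,[0,0,0],[0,0,1]],[1,[0,0,0],[0,0,1]]]' >/dev/null
python3 -m pendant '[[1,[0,0,0],[0,0,1]],[1,[0,0,0],[0,0,1]],[1,[0,0,0],[0,0,1]],[1,[0,0,0],[0,0,1]],[1,[0,0,0],[0,0,1]]]' >/dev/null
python3 -m pendant '[[1,[0,0,0],[0,0,1]],[1,[0,0,0],[0,0,1]],[1,[0,0,0],[0,0,1]],[1,[0,0,0],[0,0,1]],[1,[0,0,0],[0,0,1]]]' >/dev/null
python3 to.py press 60
```

```text
t 3.4 tcp [0.2941 0.2914 0.2639] F [ 0.9 -0.2 -0.2] w 0.01 q [-62.  23.  16. 123. -11.  36. -69.]
now shift [-1.65 10.08  3.68] turn [-0.28  4.39  1.45] | shift in final frame [-1.7  10.21  3.28]
```

```bash

python3 -m pendant '[[1,[0,1,0],[0,0,0.7]],[1,[0,1,0],[0,0,0.8]],[1,[0,1,0],[0,0.9,0]],[1,[0,1,0],[0,0.9,0]],[1,[0,1,0],[0,0.9,0]]]' >/dev/null
python3 -m pendant '[[1,[0,1,0],[0,0.9,0]],[1,[0,1,0],[0,0.8,0]],[1,[0,1,0],[0,0,0]],[1,[0,1,0],[0,0,0]],[1,[0,0,0],[0,0,0]]]' 
python3 to.py press 60
```

```text
time_s: 4.23
tcp_pos: [0.469, 0.163, 0.2632]
eef_rot: [-180.0, -19.9, 51.8]
force: [1.4, -0.1, -0.1]
grip_width: 0.007
gripper_force: 0.0
t 4.23 tcp [0.469  0.163  0.2632] F [ 1.4 -0.1 -0.1] w 0.01 q [-12.  24.  -7. 125. -28.  17. -31.]
now shift [-1.79  1.54  3.24] turn [ 0.02  0.42 -0.06] | shift in final frame [-1.91  1.54  3.17]
```

```bash

python3 -m pendant '[[1,[-0.6,0.5,0],[0,0.4,0]],[1,[-0.6,0.5,0.4],[0,0,0]],[1,[-0.7,0.5,0.9],[0,0,0]],[1,[0,0,0.9],[0,0,0]],[1,[0,0,0.0],[0,0,0]]]' >/dev/null
python3 to.py press 30 -2
python3 - <<'E'
from h import *
o=[]
for c,(x,y) in {"scene":(300,60),"top":(150,110)}.items():
    im,d=grab_frame(c);o.append(cv2.resize(im[y:y+150,x:x+130,::-1],(400,460),interpolation=cv2.INTER_CUBIC))
cv2.imwrite("pics/a1.png",np.hstack(o))
E
```

```text
t 4.65 tcp [0.4781 0.125  0.1914] F [-0.2  1.  -0.3] w 0.0 q [  4.  33. -22. 129. -33.   3. -18.]
now shift [0.01 0.34 2.07] turn [-0.1   0.08 -0.02] | shift in final frame [-0.01  0.32  2.07]
```

View pics/a1.png

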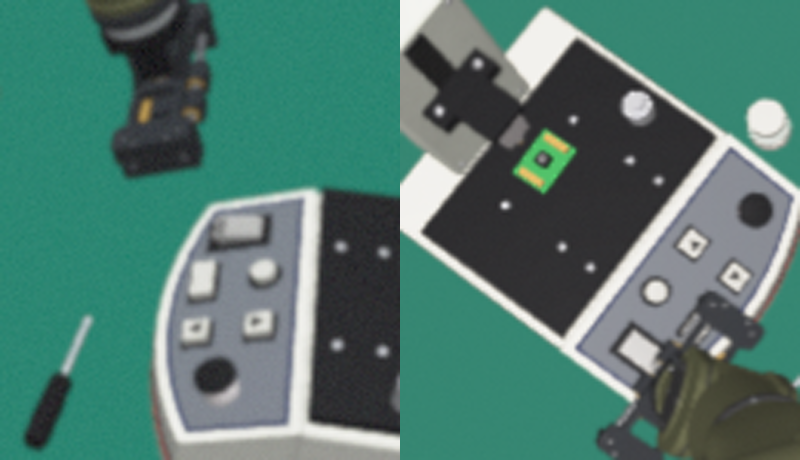

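The fingers are above and in front of the rocker and clear of everything, but joint 6 is nearly at its limit. I'll tilt back about 10° before pressing.

```bash

python3 -m pendant '[[1,[0,0,0],[0,-1,0]],[1,[0,0,0],[0,-1,0]],[1,[0,0,0.4],[0,0,0]],[1,[0,0,0],[0,0,0]],[1,[0,0,0],[0,0,0]]]' >/dev/null
python3 to.py press 15 -5
```

```text
t 5.17 tcp [0.4795 0.1289 0.1839] F [-0.1  0.9  0.9] w 0.0 q [-13.  33.  -3. 125. -31.  14. -23.]
now shift [0.17 0.39 2.33] turn [-0.1   1.66  0.06] | shift in final frame [-0.16  0.37  2.33]
```

```bash

python3 -m pendant '[[1,[0.1,0.2,0.5],[0,0,0]],[1,[0.1,0.2,0.5],[0,0,0]],[1,[0,0,0.6],[0,0,0]],[1,[0,0,0.6],[0,0,0]],[1,[0,0,0],[0,0,0]]]' >/dev/null
python3 to.py press 0 -5
```

```text
t 5.58 tcp [0.4976 0.1351 0.1295] F [0.1 0.6 0.1] w 0.01 q [-10.  40.  -8. 124. -33.   7. -21.]
now shift [ 0.16 -0.04  0.66] turn [-0.12  1.68 -0.  ] | shift in final frame [ 0.06 -0.05  0.67]
```

```bash

python3 -m pendant '[[1,[0.1,0,0.2],[0,0,0]],[1,[0,0,0.2],[0,0,0]],[1,[0,0,0.1],[0,0,0]],[1,[0,0,0],[0,0,0]],[1,[0,0,0],[0,0,0]]]' | grep force
python3 to.py press 0 -5
python3 -m pendant '[[1,[0,0,0.1],[0,0,0]],[1,[0,0,0.1],[0,0,0]],[1,[0,0,0.1],[0,0,0]],[1,[0,0,0],[0,0,0]],[1,[0,0,0],[0,0,0]]]' | grep force
python3 to.py press 0 -5
```

```text
force: [0.4, -0.2, 0.3]
gripper_force: 0.0
t 6.0 tcp [0.5017 0.1398 0.1191] F [ 0.4 -0.2  0.3] w 0.01 q [-10.  41.  -8. 123. -33.   6. -21.]
now shift [ 0.01 -0.06  0.2 ] turn [-0.09  1.67  0.03] | shift in final frame [-0.02 -0.06  0.2 ]
force: [-0.2, -0.6, 0.1]
gripper_force: 0.0
t 6.42 tcp [0.5026 0.1415 0.1113] F [-0.2 -0.6  0.1] w 0.0 q [-10.  42.  -9. 123. -33.   4. -21.]
now shift [ 0.01 -0.05 -0.13] turn [-0.1   1.68  0.03] | shift in final frame [ 0.03 -0.05 -0.12]
```

```bash

python3 -m pendant '[[1,[0,0,0],[0,-1,0]],[1,[0,0,0.05],[0,0,0]],[1,[0,0,0.05],[0,0,0]],[1,[0,0,0],[0,0,0]],[1,[0,0,0],[0,0,0]]]' | grep force
python3 to.py press 0 -5
python3 -m pendant '[[1,[0,0,0.05],[0,0,0]],[1,[0,0,0.05],[0,0,0]],[1,[0,0,0.0],[0,0,0]],[1,[0,0,0],[0,0,0]],[1,[0,0,0],[0,0,0]]]' | grep force
python3 to.py press 0 -5
```

```text
force: [0.3, -0.5, 11.4]
gripper_force: 4.8
t 6.83 tcp [0.5045 0.143  0.1102] F [ 0.3 -0.5 11.4] w 0.01 q [-18.  43.   1. 120. -33.  12. -23.]
now shift [-0.08 -0.08 -0.18] turn [-0.07  2.57  0.06] | shift in final frame [-0.04 -0.07 -0.2 ]
force: [-4.7, -2.4, 31.4]
gripper_force: 14.5
t 7.25 tcp [0.5047 0.1431 0.1096] F [-4.7 -2.4 31.4] w 0.01 q [-18.  43.   1. 120. -33.  11. -23.]
now shift [-0.09 -0.08 -0.21] turn [-0.07  2.55  0.05] | shift in final frame [-0.04 -0.08 -0.22]
```

```bash
python3 - <<'E'
from h import *
im,d=grab_frame("scene");cv2.imwrite("pics/a2.png",cv2.resize(im[80:200,330:450,::-1],(600,600),interpolation=cv2.INTER_CUBIC))
E
```

```text
(no output)
```

View pics/a2.png

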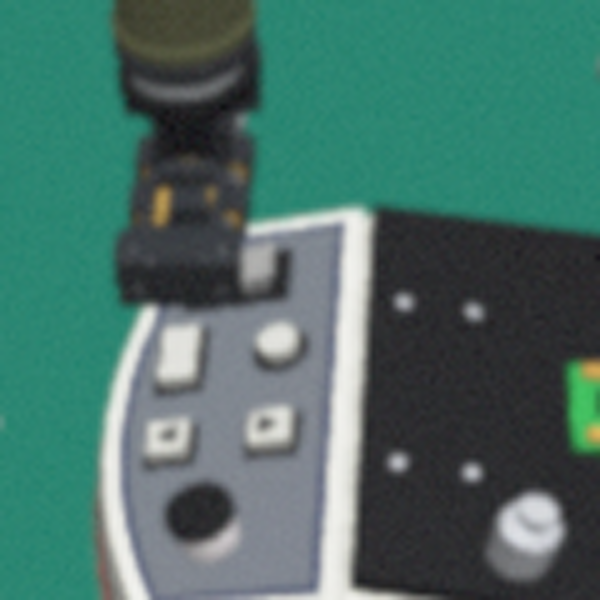

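The hard stop at 31 N sits where the paddle face would be when on (about 10 mm above the panel, 15 mm from the pivot). I'll lift off and look.

```bash

python3 -m pendant '[[1,[0,0,-0.4],[0,0,0]],[1,[0,0,-1],[0,0,0]],[1,[0,0,-1],[0,0,0]],[1,[0,0,-0.6],[0,0,0]],[1,[0,0,0],[0,0,0]]]' | grep force
python3 to.py zero 15
python3 - <<'E'
from h import *
im,d=grab_frame("scene");cv2.imwrite("pics/a3.png",cv2.resize(im[80:200,330:450,::-1],(600,600),interpolation=cv2.INTER_CUBIC))
E
```

```text
force: [-0.3, 0.2, 0.1]
gripper_force: 0.0
t 7.72 tcp [0.4978 0.1328 0.1829] F [-0.3  0.2  0.1] w 0.01 q [-22.  35.   9. 119. -30.  22. -25.]
now shift [1.95 2.39 1.87] turn [-0.06  2.57  0.05] | shift in final frame [1.49 2.37 2.27]
```

View pics/a3.png

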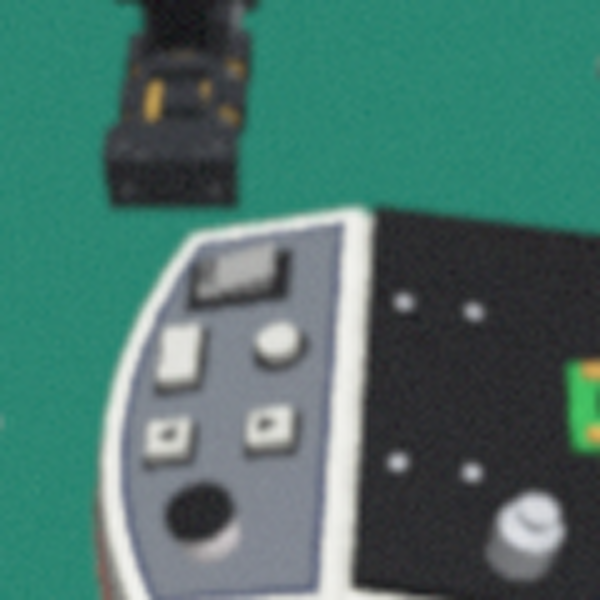

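The paddle has turned over: the down-slope end is now sunk, with the dark bezel showing at about (205,290) in the crop. On to the zero key.

```bash

python3 -m pendant '[[1,[0.6,0.8,0],[0,0,0]],[1,[0.7,0.8,0],[0,0.8,0]],[1,[0.5,0.8,0],[0,0.8,0]],[1,[0,0,0.5],[0,0,0]],[1,[0,0,0],[0,0,0]]]' | grep force
python3 to.py zero 15
```

```text
force: [0.1, 0.5, 0.8]
gripper_force: 0.0
t 8.18 tcp [0.5729 0.1326 0.1731] F [0.1 0.5 0.8] w 0.01 q [-11.  39.  -0. 112. -35.  20. -17.]
now shift [0.05 0.   1.22] turn [-0.12  1.05 -0.02] | shift in final frame [-0.06 -0.01  1.22]
```

```bash

python3 -m pendant '[[1,[0,0,0.6],[0,0,0]],[1,[0,0,0.6],[0,0,0]],[1,[0,0,0.3],[0,0,0]],[1,[0,0,0],[0,0,0]],[1,[0,0,0],[0,0,0]]]' | grep force
python3 to.py zero 0
python3 -m pendant '[[1,[0,0,0.1],[0,0,0]],[1,[0,0,0.1],[0,0,0]],[1,[0,0,0.1],[0,0,0]],[1,[0,0,0],[0,0,0]],[1,[0,0,0],[0,0,0]]]' | grep force
python3 to.py zero 0
```

```text
force: [-0.3, -0.4, 0.4]
gripper_force: 0.0
t 8.6 tcp [0.5787 0.1434 0.1393] F [-0.3 -0.4  0.4] w 0.01 q [-10.  42.  -3. 112. -36.  16. -16.]
now shift [0.03 0.07 0.39] turn [-0.12  1.05  0.03] | shift in final frame [-0.01  0.07  0.39]
force: [0.6, -0.3, -1.1]
gripper_force: 0.0
t 9.02 tcp [0.581  0.1445 0.1328] F [ 0.6 -0.3 -1.1] w 0.0 q [-10.  43.  -3. 112. -36.  15. -16.]
now shift [0.02 0.03 0.11] turn [-0.09  1.04  0.03] | shift in final frame [0.01 0.03 0.11]
```

```bash

python3 -m pendant '[[1,[0,0,0.1],[0,0,0]],[1,[0,0,0.1],[0,0,0]],[1,[0,0,0],[0,0,0]],[1,[0,0,0],[0,0,0]],[1,[0,0,0],[0,0,0]]]' | grep force:
python3 to.py zero 0
python3 -m pendant '[[1,[0,0,0.06],[0,0,0]],[1,[0,0,0.06],[0,0,0]],[1,[0,0,0],[0,0,0]],[1,[0,0,0],[0,0,0]],[1,[0,0,0],[0,0,0]]]' | grep force:
python3 to.py zero 0
```

```text
force: [1.1, 1.1, 3.1]
gripper_force: 1.4
t 9.43 tcp [0.5823 0.1457 0.1283] F [1.1 1.1 3.1] w 0.0 q [-10.  44.  -4. 112. -36.  14. -16.]
now shift [ 0.    0.01 -0.08] turn [-0.09  1.03  0.03] | shift in final frame [ 0.01  0.01 -0.08]
force: [-2.8, -2.0, 11.1]
gripper_force: 5.8
t 9.85 tcp [0.5828 0.1463 0.1262] F [-2.8 -2.  11.1] w 0.01 q [-10.  44.  -4. 112. -36.  14. -16.]
now shift [-0.    0.01 -0.17] turn [-0.08  1.02  0.03] | shift in final frame [ 0.01  0.01 -0.17]
```

```bash

python3 -m pendant '[[1,[0,0,0.04],[0,0,0]],[1,[0,0,0.02],[0,0,0]],[1,[0,0,0],[0,0,0]],[1,[0,0,0],[0,0,0]],[1,[0,0,0],[0,0,0]]]' | grep force:
python3 to.py zero 0
python3 -m pendant '[[1,[0,0,-0.5],[0,0,0]],[1,[0,0,-0.8],[0,0,0]],[1,[0,0,-0.8],[0,0,0]],[1,[0,0,-0.6],[0,0,0]],[1,[0,0,0],[0,0,0]]]' | grep force:
python3 to.py knob 25
```

```text
force: [-5.8, -4.6, 22.2]
gripper_force: 11.4
t 10.27 tcp [0.5829 0.1464 0.1259] F [-5.8 -4.6 22.2] w 0.01 q [-10.  44.  -4. 112. -36.  14. -16.]
now shift [-0.01  0.01 -0.19] turn [-0.08  1.01  0.02] | shift in final frame [ 0.01  0.01 -0.19]
force: [-0.6, -0.2, -0.1]
gripper_force: 0.0
t 10.68 tcp [0.5716 0.1299 0.1904] F [-0.6 -0.2 -0.1] w 0.01 q [-12.  37.   1. 112. -34.  22. -18.]
now shift [-1.36  5.41  0.8 ] turn [-0.06  1.02  0.02] | shift in final frame [-1.42  5.41  0.71]
```

```bash

python3 -m pendant '[[1,[-0.2,0.9,0],[0,0,0]],[1,[-0.3,0.9,0],[0,0,0]],[1,[-0.3,0.9,0],[0,0,0]],[1,[-0.3,0.9,0],[0,0,0]],[1,[-0.3,0.9,0],[0,0,0]]]' | grep force:
python3 -m pendant '[[1,[0,0.9,0],[0,0,0]],[1,[0,0,0.4],[0,0,0]],[1,[0,0,0.4],[0,0,0]],[1,[0,0,0.4],[0,0,0]],[1,[0,0,0],[0,0,0]]]' | grep force:
python3 to.py knob 0
```

```text
force: [0.5, -0.8, 0.5]
gripper_force: 0.0
force: [-0.8, 0.8, 0.3]
gripper_force: 0.0
t 11.52 tcp [0.6601 0.0318 0.1451] F [-0.8  0.8  0.3] w 0.01 q [ -1.  46.   1.  98. -31.  29. -11.]
now shift [0.16 0.21 0.36] turn [-0.17  1.06  0.03] | shift in final frame [0.12 0.2  0.37]
```

```bash

python3 -m pendant '[[1,[0.1,0.2,0],[0,0,0]],[1,[0,0,0.15],[0,0,0]],[1,[0,0,0.15],[0,0,0]],[1,[0,0,0.1],[0,0,0]],[1,[0,0,0],[0,0,0]]]' | grep force:
python3 to.py knob 0
python3 -m pendant '[[1,[0,0,0.1],[0,0,0]],[1,[0,0,0.1],[0,0,0]],[1,[0,0,0],[0,0,0]],[1,[0,0,0],[0,0,0]],[1,[0,0,0],[0,0,0]]]' | grep force:
python3 to.py knob 0
```

```text
force: [-0.1, -0.3, 0.4]
gripper_force: 0.0
t 11.93 tcp [0.6694 0.0306 0.1391] F [-0.1 -0.3  0.4] w 0.01 q [ -1.  47.   1.  97. -31.  29. -11.]
now shift [ 0.04 -0.12  0.08] turn [-0.11  1.04  0.03] | shift in final frame [ 0.03 -0.12  0.08]
force: [0.1, 0.7, 0.4]
gripper_force: 0.0
t 12.35 tcp [0.6706 0.0313 0.1347] F [0.1 0.7 0.4] w 0.0 q [ -1.  47.   1.  97. -31.  29. -11.]
now shift [ 0.04 -0.14 -0.11] turn [-0.09  1.04  0.02] | shift in final frame [ 0.05 -0.14 -0.1 ]
```

```bash

python3 -m pendant '[[1,[0,0,0.1],[0,0,0]],[1,[0,0,0.1],[0,0,0]],[1,[0,0,0],[0,0,0]],[1,[0,0,0],[0,0,0]],[1,[0,0,0],[0,0,0]]]' | grep force:
python3 to.py knob 0
python3 -m pendant '[[1,[0,0,0.06],[0,0,0]],[1,[0,0,0.06],[0,0,0]],[1,[0,0,0],[0,0,0]],[1,[0,0,0],[0,0,0]],[1,[0,0,0],[0,0,0]]]' | grep force:
python3 to.py knob 0
```

```text
force: [-0.5, -0.3, 2.7]
gripper_force: 1.8
t 12.77 tcp [0.6717 0.0324 0.1302] F [-0.5 -0.3  2.7] w 0.01 q [ -1.  48.   1.  97. -31.  28. -11.]
now shift [ 0.04 -0.15 -0.3 ] turn [-0.09  1.03  0.02] | shift in final frame [ 0.06 -0.15 -0.29]
force: [-8.7, -4.5, 20.4]
gripper_force: 11.0
t 13.18 tcp [0.672  0.0325 0.1298] F [-8.7 -4.5 20.4] w 0.0 q [ -1.  48.   1.  97. -31.  28. -11.]
now shift [ 0.04 -0.16 -0.32] turn [-0.08  1.02  0.02] | shift in final frame [ 0.06 -0.16 -0.31]
```

```bash

python3 -m pendant '[[1,[0,0,-0.4],[0,0,0]],[1,[0,0,-0.8],[0,0,0]],[1,[0,0,-1],[0,0,0]],[1,[0,0,-1],[0,0,0]],[1,[0,0,-1],[0,0,0]]]' | grep force:
python3 -m pendant '[[1,[-0.8,0,-1],[0,0,0]],[1,[-0.8,0,-1],[0,0,0]],[1,[-0.5,0,-0.5],[0,0,0]],[1,[0,0,0],[0,0,0]],[1,[0,0,0],[0,0,0]]]' | grep force:
python3 to.py knob 0
python3 - <<'E'
from h import *
im,d=grab_frame("scene");cv2.imwrite("pics/a4.png",cv2.resize(im[80:240,310:510,::-1],(750,600),interpolation=cv2.INTER_CUBIC))
E
```

```text
force: [1.0, 0.1, -0.4]
gripper_force: 0.0
force: [0.4, 0.1, -0.6]
gripper_force: 0.0
t 14.02 tcp [ 0.6127 -0.0458  0.2722] F [ 0.4  0.1 -0.6] w 0.0 q [  4.  34.   5.  99. -27.  43. -10.]
now shift [ 2.14 -0.15  6.27] turn [-0.09  1.03  0.01] | shift in final frame [ 1.57 -0.21  6.44]
```

View pics/a4.png

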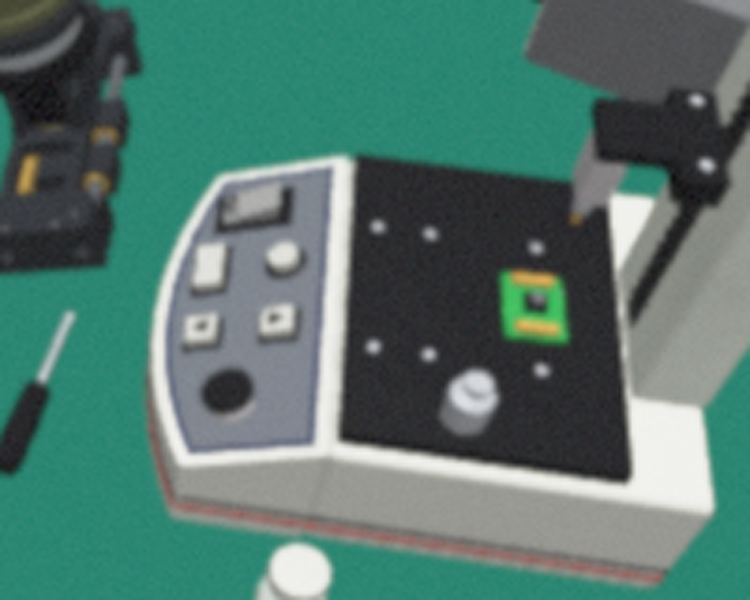

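The knob at (228,390) sits lower, with little of its stem showing. The rocker is over, the zero key and the other keys are up, nothing loose has moved, and the arm is clear.

```bash
python3 -c "
from cell import robot
print(robot.hand_in())"
```

```text
the job is handed in; nothing more can be done
None
```

The job is handed in at about 14 s: rocker switched on, zero key pressed fully down and released, then the run knob pushed in. The final picture shows all three as required with nothing loose moved, but the hand-in returned no verdict.

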